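# Clear the harmonica off the pick box and slide its lid open

## Task

Somebody left the harmonica lying on the pick box, right where the lid has to slide. Pick the harmonica up and set it down flat in the middle of the round coaster (not the square one, and do not let it drop), and only then slide the lid of the pick box all the way open, so that the picks can be reached.

Things in the scene. Friction and masses are not known exactly. Their poses are not given: they have to be found in the camera images.
- harmonica_center (a point): Centre (half-way up) of the loose silver ten-hole harmonica, a bar 102 mm long (x axis), 26 mm wide (y axis), 20 mm high (z up), about 110 g. It starts flat across the bare deck of the pick box (deck surface 10 mm below this point), in the lid's path, about 25 mm or more of free deck along each long side.
- round_coaster_top (a point): Centre of the top face of the round white ceramic coaster: 108 mm in diameter, 8 mm thick, lying fixed on a teak board 24 mm thick. A square white coaster of about the same size is near it and is not meant.
- lid_grip (a point): Centre of the grip bar on the pick box's sliding lid; moves with the lid. Bar 60 mm long (x axis), 14 thick (y), 22 high (z up). Lid top lies 11 mm below this point, reaching 46 mm either way along y, 54 along x. Lid (8 mm thick) opens along this point's +y, level, over the box's deck. Dark wooden box 100 x 200 (along y) x 45 mm high, fixed on the teak board.
- pick_lid (a joint): How far the lid has been slid open, m: 0 shut, 0.080 fully open (end stop). It starts 0 to 6 mm open, resists with about 1.5 N and stays where it is left.
Things that resemble listed ones, but are neither listed nor needed, are in the scene too. What is meant by the part that bears harmonica_center is not brown, green or yellow, and is the smaller of those in its own colour.

How it is judged:
On the way, in this order (a step that is already met when the one before it is completed fails the run):
1. the harmonica lies flat on the round coaster, let go, while the lid is still shut (horizontal distance between harmonica_center and round_coaster_top below 0.02 m and z of harmonica_center in the frame of round_coaster_top below 0.013 m and angle between harmonica_center's own z axis and vertical below 0.17 rad and contact force between harmonica and the fingers below 0.1 N and value of joint pick_lid below 0.02 m), for 0.2 s.
2. the lid is slid open (value of joint pick_lid above 0.065 m), for 0.2 s.
At the end, for the whole second after the job is handed in: The harmonica rests flat (within 10 degrees) on the round coaster, its centre within 20 mm of the coaster's centre, let go and at rest, and the lid of the pick box is at least 65 mm of its 80 mm open (horizontal distance between harmonica_center and round_coaster_top below 0.02 m and z of harmonica_center in the frame of round_coaster_top below 0.013 m and angle between harmonica_center's own z axis and vertical below 0.17 rad and linear speed of harmonica below 0.02 m/s and value of joint pick_lid above 0.065 m); the robot touches nothing.
It fails at once if the lid is slid more than 20 mm open while the harmonica is not on the round coaster (value of joint pick_lid above 0.02 m and horizontal distance between harmonica_center and round_coaster_top above 0.025 m).
It fails at once if the harmonica is dropped onto the round coaster (let go more than about 20 mm above it) (z of harmonica_center in the frame of round_coaster_top above 0.03 m and horizontal distance between harmonica_center and round_coaster_top below 0.06 m and contact force between harmonica and the fingers below 0.05 N).
It also fails if it takes over 48 s, if anything falls off the work surface, if the arm or the gripper's body presses on something with over 40 N, if the wrist force passes 120 N, or if a joint passes its speed limit or range.

## Robot

A 6-joint arm with a two-finger parallel gripper is mounted at the origin on the work surface. World frame = base frame: x ahead of the robot, y to its left, z up, the work surface at z = 0. Lengths are in m, angles in rad, forces in N, time in s.
With the tool pointing down it reaches from about 0.35 to 0.725 m from the base axis. Payload 4.3 kg.
Tool frame: the origin (TCP) lies midway between the tips of the shut fingers; the grasp point (between the pads) lies 19 mm behind it (manip.hold_point_z is the distance from the TCP to the grasp point, in m); z points along the fingers, y is the line along which they close (so a half turn about z gives the same grasp; the last joint's range is limited). The gripper opens to 85 mm and grips with 20 to 120 N. Pads are 22 mm wide; open, the fingers measure 114 mm over their backs; the gripper's body (76 mm by 85 mm) begins 54 mm behind the grasp point. The pads swing forward as they close: fully open they stand 13 mm farther back than shut.
Start: joints at [-1.298, 0.377, 0.081, 1.274, 0, 1.46], TCP at [0.215, -0.533, 0.231] pointing down, gripper open.
Joint ranges: [-2.72, 2.72], [-0.84, 1.66], [-1.02, 1.22], [-1.77, 2.12], [-1.37, 1.28], [-3.14, 3.14]. Speed limits (rad/s): [2.57, 2.57, 3.14, 3.14, 3.14, 3.14].

## Interface

Orientations are given as a unit quaternion [x, y, z, w].
In Python, from station import monitor, viewer, hand_in, nets, manip gives the robot as it stands.
- The arm moves only by the tool arm_command, never from a script. Its argument "deltas" is a list of rows, each a list of 7 numbers: the shift along the world's x, y, z in units of 30 cm (1.0 is 30 cm), then the turn, a rotation vector about the world's x, y, z in units of 2 rad (1.0 is 2 rad), then the opening, from 0 (shut) to 1 (fully open). A call has 1 to 10 rows; each row shifts and turns the commanded pose from where the row before left it; what a row does not reach is not made up. A row lasts 1/12 s, in which the tool goes at most 41.7 mm and 7.16 degrees, less where a joint would pass 70% of its speed; a pose out of reach is approached as far as the arm can. A call with a number of a shift or a turn outside -1 to 1 is refused whole. A call with a gripper value outside its range is refused whole. The fingers move at their own pace and stop on an object; the grip force is fixed at half the most. Time passes only in rows, so rows that do not move let the fingers close. It gives the time, the measured TCP pose, the force, the opening and the grip force at its end, in the units of the state.
- monitor.sense(): the state, without advancing time (a new reading comes with each control period).
- viewer.snapshot(name): name is "side" or "top"; returns the picture (400x640x3 uint8, red, green, blue); there is no depth.
- viewer.camera_model(name): a dict with "K" (3x3 intrinsics, pixels), "dist" ([k1, k2, p1, p2, k3] as OpenCV has them; the pictures are not rectified), "eye" and "attitude" of the camera in the world. Camera axes: x right, y up, looking along -z (the intrinsics and any distortion apply to the point x, -y, -z); pixel columns grow to the right and rows downward; lengths in m; the calibration is good to about 2 mm. A picture is of the moment at which its call begins. camera_model takes no time and is no camera call.
- hand_in(): hands the job in; it is judged then, once.
Trained networks look in the newest picture that a camera, given by its name, has taken for a name from the list of things; names that differ only in an ending like _2 or _b are one class to them, and where a whole thing is asked for, a point or a joint stands for the part that bears it (a point fixed in the world has none). Each returns a list of dicts, best first, with "score" (0 to 1); they miss things now and then, are a little off and sometimes report something else, mostly with a low value. They report only what shows in the picture. A call takes as long as a camera call. They do not tell look-alikes from the thing itself.
- nets.spot_in(camera, thing): "rect" ([centre column, centre row, width, height] in pixels, round what is visible of it).
The state is a dict: "time": time; "joint_positions": joint angles; "dq": joint speeds; "tau": joint torques, N m; "ee_pos": TCP position; "tcp_rot": TCP orientation; "ft_force": force on the tool from outside, world axes, zero at the start; "ft_torque": the same for the moment, N m; "gripper_width": opening from 0.0 (shut) to 1.0 (fully open); "finger_force": force on a finger pad.
Only numpy, scipy, OpenCV 4.12 (cv2) and the standard library are available. Lean on these libraries where they do the work, as an engineer would, in place of code of your own. Each camera call takes 0.05 s, during which the arm holds its last target. There are 200 camera calls.

## Working session

There is one attempt and no reset: what is moved stays moved. The work goes in short steps, Python scripts to look and compute and a tool call to move; the robot and the scene stay as the last step left them, time stands still between calls to the robot, and variables do not carry over. Pictures are saved under pics/ and viewed, at most 10 in all, crops included, and the job is handed in when it is done.

Besides the shell and the picture viewer there is one more tool, called by a JSON object that holds its "name" and its "arguments". arm_command: Moves the arm, as the interface text tells. Its arguments: {"type":"object","properties":{"deltas":{"type":"array"}},"required":["deltas"]}

```bash
mkdir -p pics
python3 - <<'E'
from station import monitor, viewer, nets, manip
import cv2
for c in ("top","side"):
    im=viewer.snapshot(c); cv2.imwrite(f"pics/{c}0.png",im[:,:,::-1])
    print(c,viewer.camera_model(c))
    for t in ("harmonica_center","round_coaster_top","lid_grip","pick_lid"):
        print(t,[(round(d["score"],2),[round(v) for v in d["rect"]]) for d in nets.spot_in(c,t)])
s=monitor.sense(); print(s["time"],s["ee_pos"],s["tcp_rot"],manip.hold_point_z)
E
```

```text
top {'K': array([[472.05395043,   0.        , 323.31580408],
       [  0.        , 472.05395043, 191.06644658],
       [  0.        ,   0.        ,   1.        ]]), 'dist': array([-0.08265224,  0.        ,  0.        ,  0.        ,  0.        ]), 'eye': array([0.24595331, 0.1499022 , 1.539355  ]), 'attitude': array([-0.03892222,  0.03613188,  0.70959386, -0.70260665])}
harmonica_center [(0.83, [202, 220, 26, 25]), (0.76, [312, 159, 14, 32]), (0.74, [182, 171, 36, 33]), (0.69, [260, 244, 30, 10])]
round_coaster_top [(0.78, [410, 151, 32, 34])]
lid_grip [(0.96, [343, 155, 34, 42])]
pick_lid [(0.66, [342, 154, 37, 36])]
side {'K': array([[439.80885663,   0.        , 324.68898707],
       [  0.        , 439.80885663, 199.64587667],
       [  0.        ,   0.        ,   1.        ]]), 'dist': array([-0.11905361,  0.        ,  0.        ,  0.        ,  0.        ]), 'eye': array([0.2009509 , 1.01679852, 0.82360983]), 'attitude': array([-0.05355524,  0.42016992,  0.90005068, -0.10245901])}
harmonica_center [(0.94, [379, 291, 13, 36]), (0.94, [239, 368, 63, 40]), (0.86, [368, 240, 47, 38]), (0.65, [289, 206, 41, 10])]
round_coaster_top [(0.94, [308, 151, 30, 22])]
lid_grip [(0.68, [293, 184, 40, 23])]
pick_lid [(0.76, [293, 182, 46, 27])]
0.5 [ 0.21478703 -0.53338872  0.23128638] [ 9.81738639e-01  1.90234708e-01  7.88567683e-06 -2.45616747e-06] 0.0187
```

View pics/top0.png

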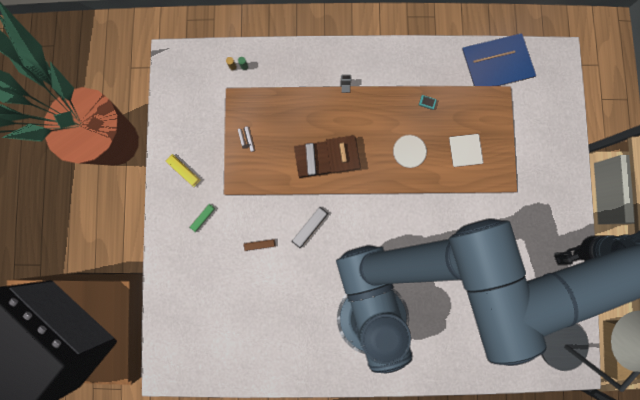

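View pics/side0.png

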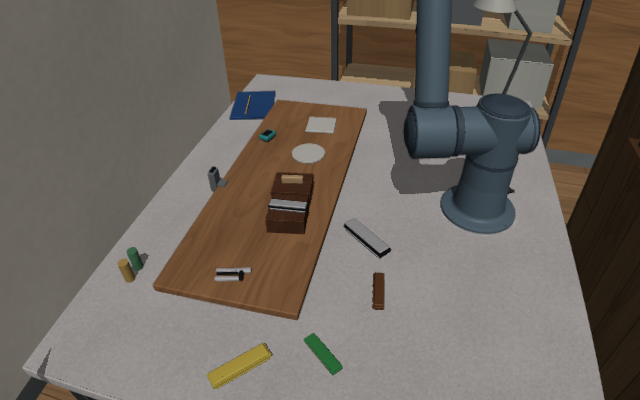

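The top view shows the harmonica on the box at about (311,158), the lid grip at (344,152), the round coaster at (409,151) and the square one at (466,150). The larger silver bar at (310,227) is a look-alike. The side view agrees, with the harmonica at (288,206) and the coaster at (308,153). Next I'll look at enlarged crops.

```bash
cat > h.py <<'E'
import numpy as np, cv2
from scipy.spatial.transform import Rotation as R
from station import viewer
M={c:viewer.camera_model(c) for c in("top","side")}
F=np.diag([1,-1,-1.])
def ray(c,p):
    m=M[c]; u=cv2.undistortPoints(np.array([[p]],float),m["K"],m["dist"])[0,0]
    return np.array(m["eye"]),R.from_quat(m["attitude"]).as_matrix()@F@np.array([u[0],u[1],1])
def onz(c,p,z):
    e,d=ray(c,p); return e+d*(z-e[2])/d[2]
def tri(pt,ps):
    A=[];b=[]
    for c,p in(("top",pt),("side",ps)):
        e,d=ray(c,p); d=d/np.linalg.norm(d); Q=np.eye(3)-np.outer(d,d); A.append(Q);b.append(Q@e)
    x=np.linalg.lstsq(np.vstack(A),np.hstack(b),rcond=None)[0]
    return x
def proj(c,X):
    m=M[c]; Rc=(R.from_quat(m["attitude"]).as_matrix()@F).T
    return cv2.projectPoints(np.array(X,float).reshape(-1,3),cv2.Rodrigues(Rc)[0],-Rc@m["eye"],m["K"],m["dist"])[0][:,0]
E
python3 - <<'E'
from h import *
t=cv2.imread("pics/top0.png"); s=cv2.imread("pics/side0.png")
a=cv2.resize(t[125:195,285:375],None,fx=6,fy=6,interpolation=cv2.INTER_CUBIC)
b=cv2.resize(s[165:240,255:325],None,fx=6,fy=6,interpolation=cv2.INTER_CUBIC)
h=max(a.shape[0],b.shape[0]); cat=lambda x:cv2.copyMakeBorder(x,0,h-x.shape[0],0,0,0)
o=cv2.resize(np.hstack([cat(a),cat(b)]),None,fx=5/6,fy=5/6); print(o.shape); cv2.imwrite("pics/crop.png",o)
for c,im,box in(("top",t,(385,435,130,175)),("side",s,(285,330,138,168))):
    x0,x1,y0,y1=box; g=im[y0:y1,x0:x1]; m=(g.min(2)>130).astype(np.uint8)
    n,l,st,ce=cv2.connectedComponentsWithStats(m); k=1+st[1:,4].argmax()
    p=ce[k]+[x0,y0]; print(c,st[k],p,onz(c,p,.032))
    if c=="top":pt=p
    else: print("tri",tri(pt,p))
E
```

```text
(375, 800, 3)
top [  8   5  34  33 857] [409.29871645 150.87047841] [ 0.53515726 -0.12553952  0.032     ]
side [  7   6  32  19 476] [307.82142857 152.69327731] [ 0.53360725 -0.12156156  0.032     ]
tri [ 0.53536933 -0.12618436  0.02879787]
```

View pics/crop.png

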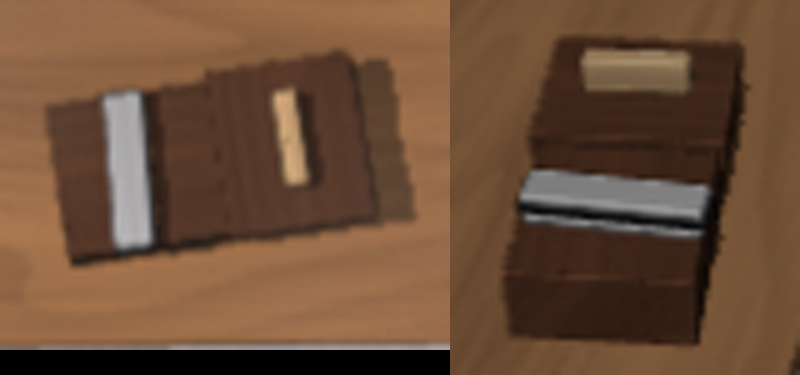

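The crop shows the harmonica's top-face corners at about (103,95), (141,90), (153,245) and (115,249). The tan grip bar is centred at about (291,137), and the lid lies left of and below it on the box. I'll triangulate these.

Run:
```python
from h import *
np.set_printoptions(precision=4,suppress=True)
T=lambda x,y:(285+(x+.5)/5-.5,125+(y+.5)/5-.5)
S=lambda x,y:(255+(x-450+.5)/5-.5,165+(y+.5)/5-.5)
print("harm top",tri(T(128,170),S(617,196)))
ends=[tri(T(122,92),S(527,188)),tri(T(134,247),S(708,204))]; print("ends",ends,np.linalg.norm(ends[0]-ends[1]))
print("grip top",tri(T(291,137),S(636,58)))
ge=[tri(T(284,89),S(582,57)),tri(T(299,185),S(690,59))];print(ge)
print("deck end corners",tri(T(46,106),S(514,270)),tri(T(70,265),S(700,280)))
print("lid far corners",tri(T(345,52),S(558,38)),tri(T(378,220),S(742,45)))
print("lid near",tri(T(205,72),S(530,138)))
# planes
for z in(.079,.085,.089):
  a,b=onz("top",T(122,92),z),onz("top",T(134,247),z);print("harm",z,(a+b)/2,np.linalg.norm(a-b),np.degrees(np.arctan2(*(a-b)[1::-1])))
for z in(.09,.10):
  a,b=onz("top",T(284,89),z),onz("top",T(299,185),z);print("grip",z,(a+b)/2,np.linalg.norm(a-b),np.degrees(np.arctan2(*(a-b)[1::-1])))
```

```text
harm top [0.502  0.1946 0.0844]
ends [array([0.5511, 0.1979, 0.0837]), array([0.4536, 0.1913, 0.0851])] 0.09775194662972479
grip top [0.5204 0.0931 0.0966]
[array([0.5508, 0.0969, 0.0952]), array([0.4903, 0.0887, 0.0974])]
deck end corners [0.5443 0.2462 0.0703] [0.446  0.2322 0.0699]
lid far corners [0.579  0.0573 0.0754] [0.473  0.0386 0.0733]
lid near [0.5668 0.1459 0.0734]
harm 0.079 [0.505  0.1951 0.079 ] 0.09890158955340979 3.9994798961344444
harm 0.085 [0.5039 0.1949 0.085 ] 0.09849524346905661 3.9994798961344573
harm 0.089 [0.5032 0.1948 0.089 ] 0.09822434607948792 3.9994798961344453
grip 0.09 [0.5224 0.0927 0.09  ] 0.061462270680621475 7.914371453262939
grip 0.1 [0.5205 0.0931 0.1   ] 0.061038204316311524 7.914371453262946
```

Deck height comes out near 0.069, which fits 24 + 45 mm. From this I get:

- **Harmonica:** centre about (0.504, 0.195, 0.079), yaw about 4°.
- **Grip:** about (0.521, 0.093), top at 0.099, box yaw about 8°.
- **Coaster:** about (0.535, -0.124, 0.032).

To keep joint 6 in range, the tool turns +162°.

{"name": "arm_command", "arguments": {"deltas": [[0.092, 0.1, 0, 0, 0, 0.061, 0.7], [0.092, 0.1, 0, 0, 0, 0.061, 0.7], [0.092, 0.1, 0, 0, 0, 0.061, 0.7], [0.092, 0.1, 0, 0, 0, 0.061, 0.7], [0.092, 0.1, 0, 0, 0, 0.061, 0.7], [0.092, 0.1, 0, 0, 0, 0.061, 0.7], [0.092, 0.1, 0, 0, 0, 0.061, 0.7], [0.092, 0.1, 0, 0, 0, 0.061, 0.7], [0.092, 0.1, 0, 0, 0, 0.061, 0.7], [0.092, 0.1, 0, 0, 0, 0.061, 0.7]]}}

```text
time: 1.33
ee_pos: [0.4919, -0.2317, 0.2316]
tcp_rot: [0.694, 0.72, 0.0, 0.0]
ft_force: [0.8, -1.0, 0.7]
gripper_width: 0.703
finger_force: 0.0
```

{"name": "arm_command", "arguments": {"deltas": [[0, 0.13, 0, 0, 0, 0.061, 0.7], [0, 0.13, 0, 0, 0, 0.061, 0.7], [0, 0.13, 0, 0, 0, 0.061, 0.7], [0, 0.13, 0, 0, 0, 0.061, 0.7], [0, 0.13, 0, 0, 0, 0.061, 0.7], [0, 0.13, 0, 0, 0, 0.061, 0.7], [0, 0.13, 0, 0, 0, 0.061, 0.7], [0, 0.13, 0, 0, 0, 0.061, 0.7], [0, 0.13, 0, 0, 0, 0.061, 0.7], [0, 0.13, 0, 0, 0, 0.061, 0.7]]}}

```text
time: 2.17
ee_pos: [0.4905, 0.1585, 0.2316]
tcp_rot: [0.156, 0.988, 0.0, 0.0]
ft_force: [1.4, 0.1, 0.9]
gripper_width: 0.7
finger_force: 0.0
```

```bash
cat > st.py <<'E'
from h import *
from station import monitor
def st():
    s=monitor.sense(); a=R.from_quat(s["tcp_rot"]).as_matrix()
    print("t %.2f"%s["time"],np.round(s["ee_pos"],4),"yaw_x %.2f"%np.degrees(np.arctan2(a[1,0],a[0,0])),"tilt",np.round(a[:,2],4),"w %.3f"%s["gripper_width"],"f",np.round(s["ft_force"],1),s["finger_force"],"j",np.round(s["joint_positions"],2))
if __name__=="__main__": st()
E
python3 st.py
```

```text
t 2.17 [0.4905 0.1585 0.2316] yaw_x 162.08 tilt [ 8.e-04  1.e-04 -1.e+00] w 0.700 f [1.4 0.1 0.9] 0.0 j [ 0.19  0.26 -0.09  1.23 -0.    0.5 ]
```

{"name": "arm_command", "arguments": {"deltas": [[0.011, 0.0305, 0, 0, 0, 0.048, 0.7], [0.011, 0.0305, 0, 0, 0, 0.048, 0.7], [0.011, 0.0305, 0, 0, 0, 0.048, 0.7], [0.011, 0.0305, 0, 0, 0, 0.048, 0.7], [0, 0, -0.08, 0, 0, 0, 0.7], [0, 0, -0.1, 0, 0, 0, 0.7], [0, 0, -0.1, 0, 0, 0, 0.7], [0, 0, -0.08, 0, 0, 0, 0.7], [0, 0, 0, 0, 0, 0, 0.7], [0, 0, 0, 0, 0, 0, 0.7]]}}

```text
time: 3.0
ee_pos: [0.5026, 0.1928, 0.1225]
tcp_rot: [-0.033, 0.999, -0.0, -0.002]
ft_force: [0.1, 0.0, 0.0]
gripper_width: 0.698
finger_force: 0.0
```

Run:
```python
from h import *
from st import st
st()
v=[]
for c,(x0,x1,y0,y1) in(("top",(260,420,90,210)),("side",(230,340,130,250))):
    g=viewer.snapshot(c)[y0:y1,x0:x1,::-1]; v.append(cv2.resize(g,None,fx=480/g.shape[0]*.85,fy=480/g.shape[0]*.85,interpolation=cv2.INTER_CUBIC))
o=np.hstack(v); print(o.shape); o=o[:,:800] if 0 else cv2.resize(o,(800,int(o.shape[0]*800/o.shape[1]))); cv2.imwrite("pics/g1.png",o)
```

```text
t 3.00 [0.5026 0.1928 0.1225] yaw_x -176.26 tilt [-3.3e-03 -7.0e-04 -1.0e+00] w 0.698 f [0.1 0.  0. ] 0.0 j [ 0.25  0.36 -0.23  0.98  0.    0.18]
(408, 918, 3)
```

View pics/g1.png

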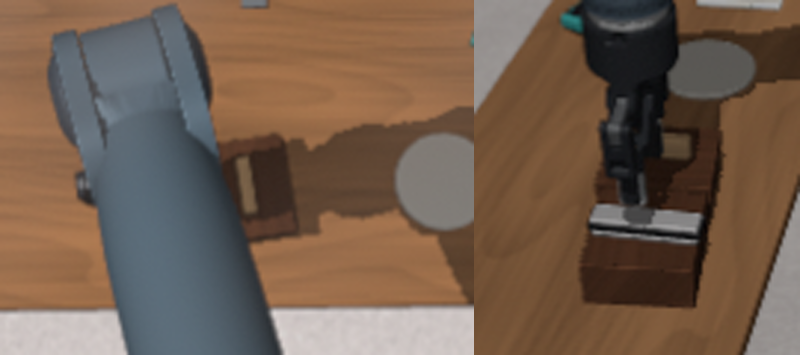

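The side view shows the open fingers straddling the harmonica from above, with the near finger at (638,190) and the harmonica at (645,222). I'll descend in steps.

{"name": "arm_command", "arguments": {"deltas": [[0, 0.004, -0.042, 0, 0, 0, 0.7], [0, 0.003, -0.042, 0, 0, 0, 0.7], [0, 0, -0.042, 0, 0, 0, 0.7], [0, 0, -0.021, 0, 0, 0, 0.7], [0, 0, -0.021, 0, 0, 0, 0.7], [0, 0, 0, 0, 0, 0, 0.7], [0, 0, 0, 0, 0, 0, 0.7]]}}

```text
time: 3.68
ee_pos: [0.5045, 0.1954, 0.0737]
tcp_rot: [-0.033, 0.999, 0.0, 0.0]
ft_force: [0.5, 0.3, -0.0]
gripper_width: 0.699
finger_force: 0.0
```

```bash
python3 st.py
```

```text
t 3.68 [0.5045 0.1954 0.0737] yaw_x -176.27 tilt [ 1.e-03  3.e-04 -1.e+00] w 0.699 f [ 0.5  0.3 -0. ] 0.0 j [ 0.25  0.41 -0.3   0.86  0.    0.19]
```

Position is good, at 0.0737, and there is no contact. Closing the gripper.

{"name": "arm_command", "arguments": {"deltas": [[0, 0, 0, 0, 0, 0, 0], [0, 0, 0, 0, 0, 0, 0], [0, 0, 0, 0, 0, 0, 0], [0, 0, 0, 0, 0, 0, 0], [0, 0, 0, 0, 0, 0, 0], [0, 0, 0, 0, 0, 0, 0], [0, 0, 0, 0, 0, 0, 0], [0, 0, 0, 0, 0, 0, 0]]}}

```text
time: 4.35
ee_pos: [0.5048, 0.1955, 0.0739]
tcp_rot: [-0.033, 0.999, 0.0, 0.001]
ft_force: [-1.6, -0.2, 6.0]
gripper_width: 0.292
finger_force: 61.0
```

{"name": "arm_command", "arguments": {"deltas": [[0, 0, 0.01, 0, 0, 0, 0], [0, 0, 0.05, 0, 0, 0, 0], [0, 0, 0.07, 0, 0, 0, 0], [0, 0, 0.07, 0, 0, 0, 0], [0, 0, 0.05, 0, 0, 0, 0], [0, 0, 0, 0, 0, 0, 0], [0, 0, 0, 0, 0, 0, 0]]}}

```text
time: 4.93
ee_pos: [0.5044, 0.1954, 0.1482]
tcp_rot: [-0.033, 0.999, 0.0, 0.001]
ft_force: [0.1, 1.1, -1.3]
gripper_width: 0.286
finger_force: 60.2
```

Run:
```python
from h import *
from st import st
st()
g=viewer.snapshot("side")[80:260,210:410,::-1]; cv2.imwrite("pics/g2.png",cv2.resize(g,None,fx=3,fy=3,interpolation=cv2.INTER_CUBIC))
```

```text
t 4.93 [0.5044 0.1954 0.1482] yaw_x -176.26 tilt [ 1.2e-03  4.0e-04 -1.0e+00] w 0.286 f [ 0.1  1.1 -1.3] 60.174829959869385 j [ 0.25  0.35 -0.18  1.04  0.    0.19]
```

View pics/g2.png

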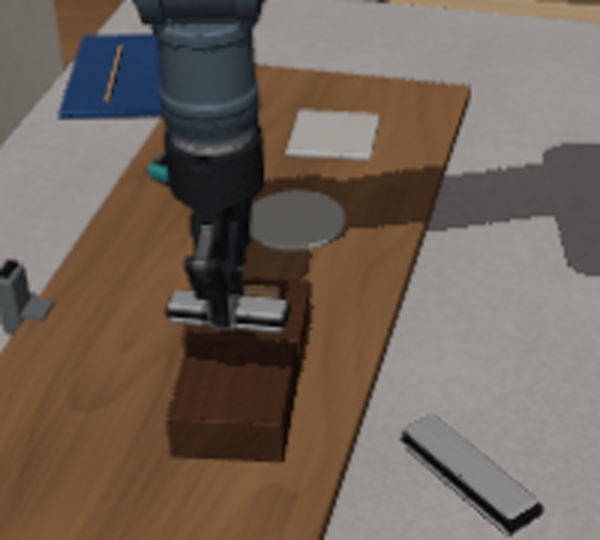

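The harmonica is held level. Carrying it over to the round coaster.

{"name": "arm_command", "arguments": {"deltas": [[0.01, -0.06, 0.02, 0, 0, 0, 0], [0.01, -0.11, 0, 0, 0, 0, 0], [0.01, -0.12, 0, 0, 0, 0, 0], [0.01, -0.12, 0, 0, 0, 0, 0], [0.01, -0.12, 0, 0, 0, 0, 0], [0.01, -0.12, 0, 0, 0, 0, 0], [0.01, -0.12, 0, 0, 0, 0, 0], [0.01, -0.12, 0, 0, 0, 0, 0], [0.01, -0.11, 0, 0, 0, 0, 0], [0.012, -0.07, 0, 0, 0, 0, 0]]}}

```text
time: 5.82
ee_pos: [0.5332, -0.1286, 0.1519]
tcp_rot: [-0.031, 1.0, 0.0, -0.002]
ft_force: [0.1, -0.0, 0.0]
gripper_width: 0.29
finger_force: 60.2
```

{"name": "arm_command", "arguments": {"deltas": [[0, 0, -0.06, 0, 0, 0, 0], [0, 0, -0.1, 0, 0, 0, 0], [0, 0, -0.1, 0, 0, 0, 0], [0, 0, -0.06, 0, 0, 0, 0], [0, 0, -0.02, 0, 0, 0, 0], [0, 0, 0, 0, 0, 0, 0], [0, 0, 0, 0, 0, 0, 0]]}}

```text
time: 6.4
ee_pos: [0.5341, -0.1255, 0.0516]
tcp_rot: [-0.033, 0.999, 0.0, -0.001]
ft_force: [-0.0, -0.4, -0.7]
gripper_width: 0.285
finger_force: 60.2
```

Run:
```python
from h import *
from st import st
st()
g=viewer.snapshot("side")[80:200,230:390,::-1]; cv2.imwrite("pics/g3.png",cv2.resize(g,None,fx=4,fy=4,interpolation=cv2.INTER_CUBIC))
```

```text
t 6.40 [ 0.5341 -0.1255  0.0516] yaw_x -176.26 tilt [-1.3e-03  6.0e-04 -1.0e+00] w 0.285 f [-0.  -0.4 -0.7] 60.17320275306702 j [-0.35  0.45 -0.3   0.82  0.   -0.41]
```

View pics/g3.png

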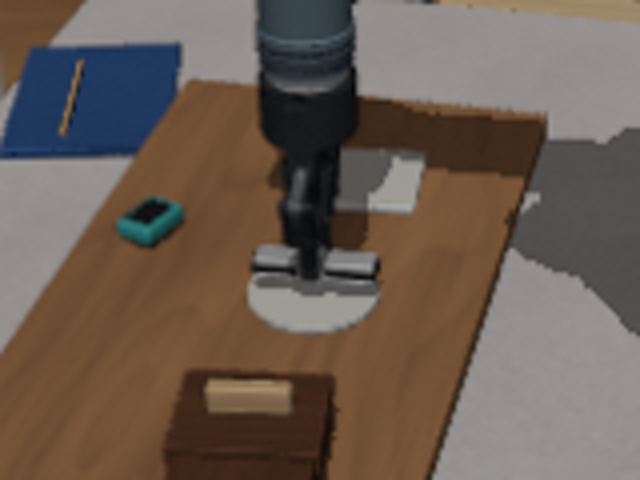

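The harmonica hangs about 15 mm above the round coaster, centred left-right, with its ends at (255,262) and (378,266) over a coaster spanning 248–380. Lowering slowly until contact.

{"name": "arm_command", "arguments": {"deltas": [[0, 0, -0.015, 0, 0, 0, 0], [0, 0, -0.015, 0, 0, 0, 0], [0, 0, -0.01, 0, 0, 0, 0], [0, 0, -0.003, 0, 0, 0, 0], [0, 0, 0, 0, 0, 0, 0], [0, 0, 0, 0, 0, 0, 0]]}}

```text
time: 6.95
ee_pos: [0.5346, -0.1257, 0.0391]
tcp_rot: [-0.033, 0.999, 0.0, 0.0]
ft_force: [-0.1, 0.7, -0.2]
gripper_width: 0.283
finger_force: 60.2
```

{"name": "arm_command", "arguments": {"deltas": [[0, 0, -0.003, 0, 0, 0, 0], [0, 0, -0.002, 0, 0, 0, 0], [0, 0, 0, 0, 0, 0, 0]]}}

```text
time: 7.2
ee_pos: [0.5346, -0.1257, 0.0375]
tcp_rot: [-0.033, 0.999, 0.0, 0.0]
ft_force: [0.5, 0.2, -0.7]
gripper_width: 0.29
finger_force: 60.2
```

{"name": "arm_command", "arguments": {"deltas": [[0, 0, -0.002, 0, 0, 0, 0], [0, 0, -0.001, 0, 0, 0, 0], [0, 0, 0, 0, 0, 0, 0]]}}

```text
time: 7.45
ee_pos: [0.5347, -0.1258, 0.0369]
tcp_rot: [-0.033, 0.999, -0.0, 0.0]
ft_force: [-0.8, 0.4, 2.4]
gripper_width: 0.289
finger_force: 60.6
```

Contact at 2.4 N upward. Releasing and lifting clear.

{"name": "arm_command", "arguments": {"deltas": [[0, 0, 0, 0, 0, 0, 0.4], [0, 0, 0, 0, 0, 0, 0.5], [0, 0, 0, 0, 0, 0, 0.6], [0, 0, 0, 0, 0, 0, 0.6], [0, 0, 0, 0, 0, 0, 0.6], [0, 0, 0, 0, 0, 0, 0.6], [0, 0, 0, 0, 0, 0, 0.6]]}}

```text
time: 8.03
ee_pos: [0.5346, -0.1257, 0.0366]
tcp_rot: [-0.033, 0.999, 0.0, 0.0]
ft_force: [0.2, -0.0, -0.0]
gripper_width: 0.6
finger_force: 0.0
```

{"name": "arm_command", "arguments": {"deltas": [[0, 0, 0.04, 0, 0, 0, 0.6], [0, 0, 0.06, 0, 0, 0, 0.6], [0, 0, 0.1, 0, 0, 0, 0.6], [0, 0, 0.13, 0, 0, 0, 0.6], [0, 0, 0.13, 0, 0, 0, 0.6], [0, 0.1, 0.05, 0, 0, 0, 0.4], [0, 0.12, 0, 0, 0, 0, 0.2], [0, 0.12, 0, 0, 0, 0, 0], [0, 0.06, 0, 0, 0, 0, 0], [0, 0, 0, 0, 0, 0, 0]]}}

```text
time: 8.87
ee_pos: [0.5342, -0.0022, 0.1899]
tcp_rot: [-0.035, 0.999, 0.001, 0.0]
ft_force: [-0.2, 0.1, -0.8]
gripper_width: 0.002
finger_force: 0.0
```

Run:
```python
from h import *
from st import st
st()
v=[]
for c,(x0,x1,y0,y1) in(("top",(285,455,105,195)),("side",(240,360,120,240))):
    im=viewer.snapshot(c); cv2.imwrite(f"pics/full_{c}.png",im[:,:,::-1]); g=im[y0:y1,x0:x1,::-1]; v.append(cv2.resize(g,None,fx=300/g.shape[0],fy=300/g.shape[0],interpolation=cv2.INTER_CUBIC))
o=np.hstack(v); o=o[:,-800:] if o.shape[1]<=800 else cv2.resize(o,(800,int(300*800/o.shape[1]))); print(o.shape); cv2.imwrite("pics/g4.png",o)
```

```text
t 8.87 [ 0.5342 -0.0022  0.1899] yaw_x -175.99 tilt [ 2.0e-04  1.5e-03 -1.0e+00] w 0.002 f [-0.2  0.1 -0.8] 0.0 j [-0.12  0.31 -0.12  1.14  0.   -0.19]
(276, 800, 3)
```

View pics/g4.png

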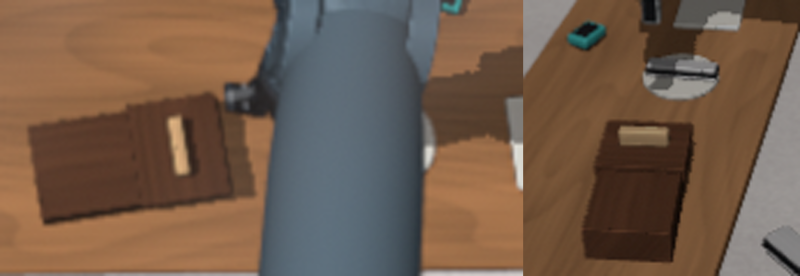

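The harmonica lies flat and centred on the round coaster, at about (682,72) in the side half of the picture. The box is still shut, with its grip at (178,145) in the top half. Next I'll lower the shut fingers behind the grip bar.

{"name": "arm_command", "arguments": {"deltas": [[-0.012, 0.09, 0, 0, 0, 0.035, 0], [-0.011, 0.09, 0, 0, 0, 0, 0], [0, 0, -0.06, 0, 0, 0, 0], [0, 0, -0.1, 0, 0, 0, 0], [0, 0, -0.1, 0, 0, 0, 0], [0, 0, -0.06, 0, 0, 0, 0], [0, 0, -0.02, 0, 0, 0, 0], [0, 0, 0, 0, 0, 0, 0], [0, 0, 0, 0, 0, 0, 0]]}}

```text
time: 9.72
ee_pos: [0.5282, 0.0474, 0.0882]
tcp_rot: [-0.067, 0.998, -0.0, 0.0]
ft_force: [0.6, -0.3, 0.1]
gripper_width: -0.004
finger_force: 0.0
```

Run:
```python
from h import *
from st import st
st()
g=viewer.snapshot("side")[110:230,240,] if 0 else viewer.snapshot("side")[110:230,240:360,::-1]; cv2.imwrite("pics/g5.png",cv2.resize(g,None,fx=4,fy=4,interpolation=cv2.INTER_CUBIC))
```

```text
t 9.72 [0.5282 0.0474 0.0882] yaw_x -172.33 tilt [ 3.e-04 -1.e-04 -1.e+00] w -0.004 f [ 0.6 -0.3  0.1] 0.0 j [-0.03  0.38 -0.31  0.89 -0.   -0.16]
```

View pics/g5.png

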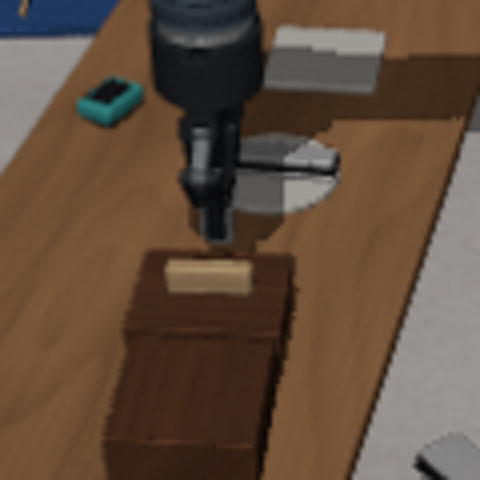

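The fingers stand behind the grip bar and are aligned with it: tip at (217,235), bar at (208,277). Lowering 5 mm and pushing along the lid's +y.

{"name": "arm_command", "arguments": {"deltas": [[0, 0, -0.017, 0, 0, 0, 0], [0, 0, 0, 0, 0, 0, 0], [-0.0045, 0.033, 0, 0, 0, 0, 0], [-0.0045, 0.033, 0, 0, 0, 0, 0], [-0.0045, 0.033, 0, 0, 0, 0, 0], [-0.0045, 0.033, 0, 0, 0, 0, 0], [-0.0045, 0.033, 0, 0, 0, 0, 0], [-0.0045, 0.033, 0, 0, 0, 0, 0], [0, 0, 0, 0, 0, 0, 0]]}}

```text
time: 10.52
ee_pos: [0.5192, 0.1101, 0.0826]
tcp_rot: [-0.069, 0.998, 0.001, 0.0]
ft_force: [-1.1, 0.2, -0.1]
gripper_width: -0.003
finger_force: 0.0
```

{"name": "arm_command", "arguments": {"deltas": [[-0.0045, 0.033, 0, 0, 0, 0, 0], [-0.0045, 0.033, 0, 0, 0, 0, 0], [-0.0025, 0.017, 0, 0, 0, 0, 0], [0, 0, 0, 0, 0, 0, 0], [0, 0, 0, 0, 0, 0, 0]]}}

```text
time: 10.93
ee_pos: [0.516, 0.1332, 0.0824]
tcp_rot: [-0.068, 0.998, 0.0, -0.0]
ft_force: [0.6, -0.0, 0.1]
gripper_width: -0.002
finger_force: 0.0
```

Run:
```python
from h import *
from st import st
st()
g=viewer.snapshot("side")[110:230,240:360,::-1]; cv2.imwrite("pics/g6.png",cv2.resize(g,None,fx=4,fy=4,interpolation=cv2.INTER_CUBIC))
```

```text
t 10.93 [0.516  0.1332 0.0824] yaw_x -172.21 tilt [-3.e-04  7.e-04 -1.e+00] w -0.002 f [ 0.6 -0.   0.1] 0.0 j [ 0.13  0.39 -0.31  0.88  0.   -0.  ]
```

View pics/g6.png

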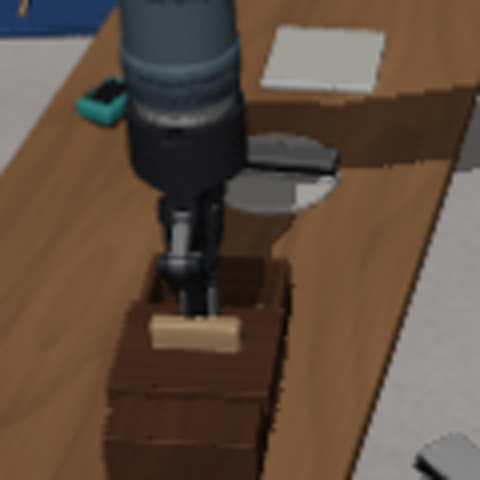

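The lid has moved: the bar is now at (196,333) and the compartment is opening behind it. I'll measure how far.

Run:
```python
from h import *
P=lambda x,y:(240+(x+.5)/4-.5,110+(y+.5)/4-.5)
a=onz("side",P(210,261),.099);b=onz("side",P(197,318),.099);print(a,b,np.linalg.norm(b-a))
a=onz("side",P(208,293),.077);b=onz("side",P(195,349),.077);print(a,b,np.linalg.norm(b-a))
```

```text
[0.51948279 0.09014451 0.099     ] [0.50987667 0.15274274 0.099     ] 0.06333099608483307
[0.51988716 0.09807404 0.077     ] [0.51089143 0.15872702 0.077     ] 0.06131645452515208
```

The lid has travelled about 62 mm. I'll continue gently toward the stop.

{"name": "arm_command", "arguments": {"deltas": [[-0.0025, 0.017, 0, 0, 0, 0, 0], [-0.0025, 0.017, 0, 0, 0, 0, 0], [0, 0, 0, 0, 0, 0, 0]]}}

```text
time: 11.23
ee_pos: [0.5146, 0.1434, 0.0825]
tcp_rot: [-0.068, 0.998, 0.0, 0.0]
ft_force: [-1.0, 0.0, -0.4]
gripper_width: 0.002
finger_force: 0.0
```

{"name": "arm_command", "arguments": {"deltas": [[-0.001, 0.007, 0, 0, 0, 0, 0], [-0.001, 0.007, 0, 0, 0, 0, 0], [0, 0, 0, 0, 0, 0, 0]]}}

```text
time: 11.48
ee_pos: [0.514, 0.1473, 0.0825]
tcp_rot: [-0.068, 0.998, 0.0, -0.0]
ft_force: [-0.2, -0.5, -0.0]
gripper_width: 0.003
finger_force: 0.3
```

{"name": "arm_command", "arguments": {"deltas": [[-0.001, 0.007, 0, 0, 0, 0, 0], [0, 0, 0, 0, 0, 0, 0]]}}

```text
time: 11.65
ee_pos: [0.5139, 0.1477, 0.0825]
tcp_rot: [-0.067, 0.998, -0.002, 0.0]
ft_force: [0.8, -4.6, -0.7]
gripper_width: 0.001
finger_force: 2.8
```

The end stop is reached: force is rising and motion has stalled. Backing off and lifting away.

{"name": "arm_command", "arguments": {"deltas": [[0.005, -0.035, 0, 0, 0, 0, 0], [0.005, -0.035, 0, 0, 0, 0, 0], [0, 0, 0.06, 0, 0, 0, 0], [0, 0, 0.1, 0, 0, 0, 0], [0, 0, 0.12, 0, 0, 0, 0], [-0.08, 0.04, 0.1, 0, 0, 0, 0], [-0.1, 0.08, 0, 0, 0, 0, 0], [-0.1, 0.08, 0, 0, 0, 0, 0], [0, 0, 0, 0, 0, 0, 0], [0, 0, 0, 0, 0, 0, 0]]}}

```text
time: 12.48
ee_pos: [0.4316, 0.1884, 0.1968]
tcp_rot: [-0.069, 0.998, 0.0, 0.0]
ft_force: [-0.1, -0.2, 0.3]
gripper_width: 0.001
finger_force: 0.0
```

Run:
```python
from h import *
from st import st
st()
v=[]
for c,(x0,x1,y0,y1) in(("top",(285,455,105,195)),("side",(240,360,120,240))):
    g=viewer.snapshot(c)[y0:y1,x0:x1,::-1]; v.append(cv2.resize(g,None,fx=270/g.shape[0],fy=270/g.shape[0],interpolation=cv2.INTER_CUBIC))
o=np.hstack(v); print(o.shape); cv2.imwrite("pics/g7.png",o)
```

```text
t 12.48 [0.4316 0.1884 0.1968] yaw_x -172.12 tilt [ 1.e-04  5.e-04 -1.e+00] w 0.001 f [-0.1 -0.2  0.3] 0.0 j [ 0.28  0.18 -0.27  1.11  0.    0.14]
(270, 780, 3)
```

View pics/g7.png

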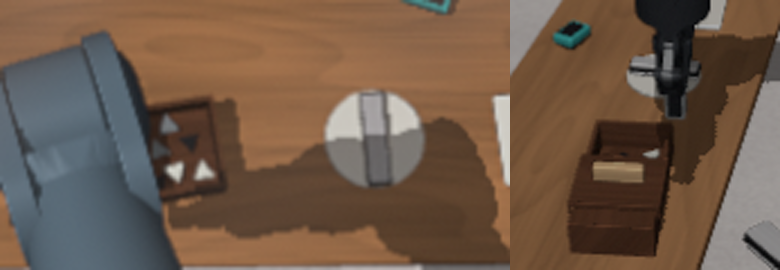

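The harmonica sits centred and flat on the round coaster at (375,138). The box is open with the picks visible, and the robot touches nothing.

```bash
python3 -c "
from station import hand_in
print(hand_in())"
```

```text
the job is handed in; nothing more can be done
None
```

The harmonica lies flat and centred on the round coaster, the pick-box lid is slid open to its end stop, and the job is handed in; hand-in returned no verdict.

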